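# Slide the tall crate into its parking bay

## Robot

A 6-joint arm with a two-finger parallel gripper is mounted at the origin on a cart in front of the work surface, level with it; the furniture and walls round the work are solid. World frame = base frame: x ahead of the robot, y to its left, z up, the work surface at z = 0. Lengths are in mm, angles in rad, forces in N, time in s.
With the tool pointing down it reaches from about 275 to 750 mm from the base axis. Payload 10.2 kg.
Tool frame: the origin (TCP) lies at the very end of the fingers, on their centre line; the grasp point (between the pads) lies ctrl.grip_depth behind it (ctrl.grip_depth is the distance from the TCP to the grasp point, in mm); z points along the fingers, y is the direction in which the jaws open and shut (so a half turn about z gives the same grasp; the last joint's range is limited). The gripper opens to 85 mm and grips with 20 to 120 N. Pads are 22 mm wide; open, the fingers measure 114 mm over their backs; the gripper's body (76 mm by 85 mm) begins 54 mm behind the grasp point. The pads swing forward as they close: fully open they stand 13 mm farther back than shut.
Start: joints at [-1.455, 0.313, 1.498, -0, 1.331, -0.223], TCP at [174.474, -495.167, 231.294] pointing down, gripper open.
Joint ranges: [-2.94, 2.94], [-0.97, 2.17], [0.19, 2.56], [-1.23, 4.37], [0.02, 3.11], [-2.88, 2.88]. Speed limits (rad/s): [2.39, 2.39, 3.01, 3.14, 3.14, 3.14].

## Interface

Orientations are given as a unit quaternion [w, x, y, z].
In Python, from rig import telemetry, eyes, ctrl, nets gives the robot as it stands. The module is installed in compiled form; this text tells all that it offers.
- The arm moves only by the tool drive_tool, never from a script. Its argument "series" is text: rows parted by semicolons, each of 7 numbers parted by spaces: the shift along the tool's x, y, z normalised to -1 to 1, where 1 is 0.12 m, then the turn, a rotation vector about the tool's x, y, z normalised to -1 to 1, where 1 is 0.5 rad, then the opening, from 0 (shut) to 1 (fully open). In form: tx ty tz wx wy wz hand; .... A call has 1 to 20 rows; each row is the pose to reach, as a shift and turn from the pose measured when the call began, along the tool's axes at that moment; what a row does not reach only later rows make up. A row lasts 1/10 s, in which the tool goes at most 50 mm and 8.59 degrees, less where a joint would pass 70% of its speed; a pose out of reach is approached as far as the arm can. A call with a number of a shift or a turn outside -1 to 1 is refused whole. A call with a gripper value outside its range is refused whole. The fingers move at their own pace and stop on an object; "newtons" is the grip in N (left out, the last holds). Time passes only in rows, so rows that repeat a pose let the fingers close. It gives the time, the measured TCP pose, the force and the opening at its end, in the units of the state.
- telemetry.sense(): the state, without advancing time (a new reading comes with each control period).
- eyes.capture(name): name is "side" or "top"; returns a dict with "frame" (384x512x3 uint8, red, green, blue), "fx", "fy", "cx", "cy" (pixels), "view" (4x4, takes a point from world to camera coordinates). Camera axes: x right, y up, looking along -z (the intrinsics and any distortion apply to the point x, -y, -z); pixel columns grow to the right and rows downward; lengths in mm; the calibration is good to about 2 mm. A picture is of the moment at which its call begins. There is no depth.
- ctrl.finish_job(): hands the job in, once; it reports no verdict.
Trained networks look in a picture, given as the dict that the camera call returned (one of the last four; its "shot" number tells which), for a name from the list of things; names that differ only in an ending like _2 or _b are one class to them, and where a whole thing is asked for, a point or a joint stands for the part that bears it (a point fixed in the world has none). Each returns a list of dicts, best first, with "confidence" (0 to 1); they miss things now and then, are a little off and sometimes report something else, mostly with a low value. They report only what shows in the picture. A call takes as long as a camera call.
- nets.spot_in(name, picture): "rect" ([left, top, right, bottom] in pixels, round what is visible of it).
The state is a dict: "time_s": time; "joints": joint angles; "dq": joint speeds; "tau": joint torques, N m; "eef_pos": TCP position; "ee_rot": TCP orientation; "force": force on the tool from outside, world axes, zero at the start; "wrist_torque": the same for the moment, N m; "grip_width": opening from 0.0 (shut) to 1.0 (fully open).
Only numpy, scipy, OpenCV 4.12 (cv2) and the standard library are available. Lean on these libraries where they do the work, as an engineer would, in place of code of your own. Each camera call takes 0.05 s, during which the arm holds its last target. There are 200 camera calls.

## Task

The heavy crate with the narrow upper box tips over easily: push it low, on its wide base only, so that it slides across the worktop into the yellow steel bay, and stop when its base is fully home, square and flush against the bay's back stop. Do not grasp or lift it, do not put the fingers on the upper box, keep it from rocking, and leave the ink tin, the ink jar and the brown bottle undisturbed. Finish with the hand clear of everything.

Things in the scene. Friction and masses are not known exactly. Their poses are not given: they have to be found in the camera images.
- crate: Loose wooden crate, 0.9 kg. Base 100 (own x) by 140 (y) mm, 45 mm high; on its middle a narrow upper box, top at 195, bail handle to 220. Origin: centre of underside, z up. Starts square to the bay within 0.2 rad, short of the mouth, 100 to 200 mm to its right (bay's -y). A low push of 4 to 8 N slides it; a push higher than about 70 mm can tip it.
- upper_box: Narrow upper box fixed on the crate's base, 60 (x) by 100 (y) mm, 150 high, lid 68 by 108 mm, bail handle on top; keep fingers off. Origin: centre of its underside, 45 mm above the crate's origin; axes as the crate's.
- bay: Yellow bay fixed to the worktop, rails 22 mm high. Origin: on the worktop, middle of the back stop's inner face; x points into the bay, y left. Side rails' inner faces at y = +-78 mm from x = 0 to -43, then flaring to +-93 at x = -58; flanges 26 mm outward. Crate home: its origin at x = -50 mm, y = 0 (8 mm play), axes parallel; 42 mm of its base stands out.
- ink_tin: Red ink tin with a whitish lid, 67 mm in diameter, 46 mm high, standing right of the bay; leave it alone. Origin: centre of its underside.
- ink_jar: Small dark glass ink jar with a grey lid, 62 mm in diameter, 54 mm high, left of the bay; leave it alone. Origin: centre of its underside.
- gum_bottle: Small brown bottle with a black cap, 46 mm in diameter, 105 mm high, left of the bay's mouth; leave it alone. Origin: centre of its underside.

How it is judged (in metres and radians):
At the end, for the whole second after the job is handed in: The crate stands upright and still on the worktop inside the bay, its base within 6 mm of the back stop, within 13 mm of the bay's centre line and within 0.08 rad of square (x of crate in the frame of bay between -0.056 and -0.044 m and y of crate in the frame of bay between -0.013 and 0.013 m and angle between the x axis of crate and the x axis of bay, either way round below 0.08 rad and angle between crate's own z axis and vertical below 0.03 rad and height (world z) of crate below 0.005 m and linear speed of crate below 0.01 m/s); the robot touches nothing.
It fails at once if the crate rocks or tips (more than 0.12 rad) (angle between crate's own z axis and vertical above 0.12 rad).
It fails at once if the crate is lifted (height (world z) of crate above 0.012 m).
It fails at once if the fingers press on the crate's upper box (contact force between the fingers and upper_box above 1.5 N).
It fails at once if the ink tin, ink jar or brown bottle is shifted by more than 15 mm or tipped (distance of any of ink_tin, ink_jar, gum_bottle from where it was at the start of the episode above 0.015 m or angle between any of ink_tin, ink_jar, gum_bottle's own z axis and vertical above 0.3 rad).
It also fails if it takes over 72 s, if anything falls off the work surface, if the arm or the gripper's body presses on something with over 40 N, if the wrist force passes 120 N, or if a joint passes its speed limit or range.

## Working session

There is one attempt and no reset: what is moved stays moved. The work goes in short steps, Python scripts to look and compute and a tool call to move; the robot and the scene stay as the last step left them, time stands still between calls to the robot, and variables do not carry over. Pictures are saved under pics/ and viewed, about 8 in all and at most 12, crops included, and the job is handed in when it is done.

Besides the shell and the picture viewer there is one more tool, called after "Request:" as a command line: name --argument value ..., lists and objects as JSON in quotes. drive_tool: Moves the arm, as the interface text tells. Scaled input: -1 to 1 covers 0.12 m each way for a shift and 0.5 rad each way for a turn. Its arguments: {"type":"object","properties":{"series":{"type":"string"},"newtons":{"type":"number"}},"required":["series"]}

```bash
mkdir -p pics; cat > h.py <<'E'
import numpy as np, cv2
from rig import telemetry, eyes, ctrl, nets
def cap(n,f=None):
    p=eyes.capture(n)
    if f: cv2.imwrite('pics/'+f,cv2.cvtColor(p['frame'],cv2.COLOR_RGB2BGR))
    return p
def ray(p,u,v,z=0):
    V=np.array(p['view']);R=V[:3,:3];c=-R.T@V[:3,3]
    d=R.T@np.array([(u-p['cx'])/p['fx'],-(v-p['cy'])/p['fy'],-1])
    return c+d*(z-c[2])/d[2]
def proj(p,X):
    V=np.array(p['view']);q=V[:3,:3]@np.array(X,float)+V[:3,3]
    return np.array([p['cx']+p['fx']*q[0]/-q[2],p['cy']-p['fy']*q[1]/-q[2]])
E
python3 - <<'E'
from h import *
for n in('top','side'):
    p=cap(n,n+'0.png'); print(n,{k:(np.round(v,3).tolist() if k=='view' else v) for k,v in p.items() if k!='frame'})
    for o in('crate','upper_box','bay','ink_tin','ink_jar','gum_bottle'):
        for r in nets.spot_in(o,p)[:2]: print(o,np.round(r['rect']),round(r['confidence'],2))
print(telemetry.sense(),ctrl.grip_depth)
E
```

```text
top {'fx': 492.66316632835515, 'fy': 492.66316632835515, 'cx': 250.8884719726524, 'cy': 196.6374240456067, 'view': [[0.029, -1.0, -0.011, 6.297], [0.991, 0.028, 0.129, -635.496], [-0.129, -0.015, 0.992, -992.363], [0.0, 0.0, 0.0, 1.0]], 'shot': 1}
crate [262. 203. 337. 264.] 0.62
upper_box [270. 202. 336. 253.] 0.89
bay [200. 155. 296. 195.] 0.95
ink_tin [314. 159. 347. 193.] 0.83
ink_jar [151. 160. 185. 193.] 0.76
gum_bottle [147. 223. 174. 248.] 0.94
gum_bottle [314. 162. 345. 194.] 0.57
side {'fx': 443.9238465222552, 'fy': 443.9238465222552, 'cx': 250.29921226086407, 'cy': 193.9960263944231, 'view': [[0.944, -0.329, 0.001, -571.277], [0.213, 0.615, 0.759, -182.955], [-0.25, -0.717, 0.651, -862.607], [0.0, 0.0, 0.0, 1.0]], 'shot': 2}
crate [219. 152. 272. 271.] 0.75
upper_box [224. 151. 267. 248.] 0.76
bay [263. 171. 306. 233.] 0.7
ink_tin [298. 226. 328. 263.] 0.78
ink_jar [236. 140. 264. 164.] 0.82
gum_bottle [192. 132. 210. 171.] 0.62
{'time_s': 0.7, 'joints': array([-1.45541791e+00,  3.12854280e-01,  1.49771221e+00,  2.94499117e-05,
        1.33100603e+00, -2.23360922e-01]), 'dq': array([-0.00085441, -0.00080341, -0.00104494,  0.00114996, -0.00031087,
        0.00080813]), 'tau': array([ 1.44399062e-03, -4.12095916e+01, -2.59870148e+01, -1.09123055e-04,
        4.97546334e-04, -1.54233823e-05]), 'eef_pos': array([ 174.47156535, -495.16127486,  231.31297937]), 'ee_rot': array([1.08198289e-05, 9.85691801e-01, 1.68557623e-01, 1.37398066e-05]), 'force': array([-0.03373159, -0.63060239,  0.49187824]), 'wrist_torque': array([ 0.02512172, -0.00023527, -0.01112208]), 'grip_width': 1.0021648611497218} 18.700000000000003
```

View pics/top0.png

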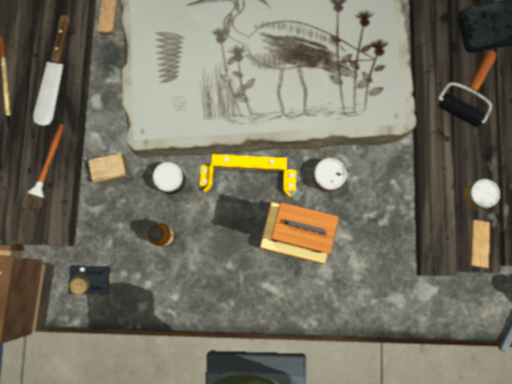

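View pics/side0.png

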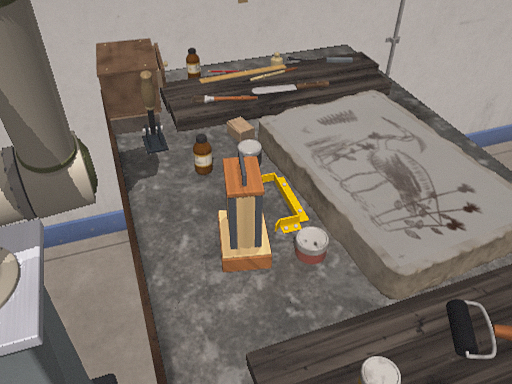

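The top view shows the bay at cols 200-297, rows 154-194, opening downwards (toward the robot). The crate is at about (300,233), turned slightly clockwise, with the tin at (331,174), the jar at (168,177) and the bottle at (160,234). The side view shows the crate base at cols 219-272, rows 210-271. I'll enlarge both for measuring.

```bash
python3 - <<'E'
import cv2
a=cv2.imread('pics/top0.png')[145:275,190:360]; cv2.imwrite('pics/t1.png',cv2.resize(a,None,fx=4.5,fy=4.5,interpolation=cv2.INTER_CUBIC))
a=cv2.imread('pics/side0.png')[145:280,200:340]; cv2.imwrite('pics/s1.png',cv2.resize(a,None,fx=4.4,fy=4.4,interpolation=cv2.INTER_CUBIC))
E
```

```text
(no output)
```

View pics/t1.png

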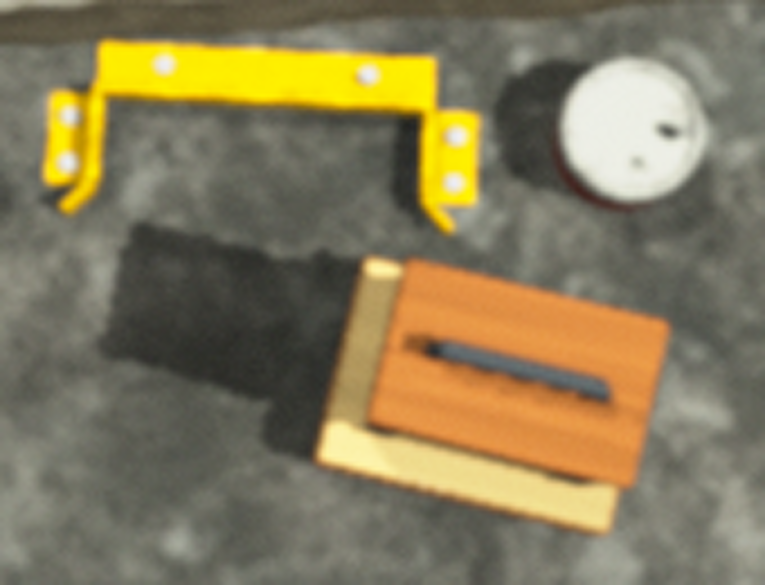

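View pics/s1.png

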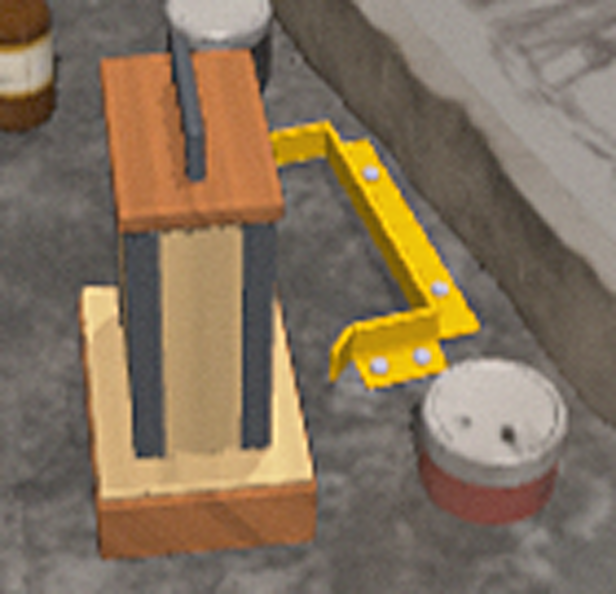

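```bash
python3 - <<'E'
from h import *
t=cap('top');s=cap('side')
T=lambda x,y,z:ray(t,190+(x+.5)/4.5-.5,145+(y+.5)/4.5-.5,z)
S=lambda x,y,z:ray(s,200+(x+.5)/4.4-.5,145+(y+.5)/4.4-.5,z)
for p in(t,s): V=np.array(p['view']);print('cam',-V[:3,:3].T@V[:3,3])
def sh(n,f,L):
    for a in L: print(n,a,np.round(f(*a)[:2],1))
sh('base top',T,[(322,460,45),(605,530,45),(365,258,45)])
L=[(408,260,195),(670,322,195),(632,487,195),(370,425,195)];sh('lid',T,L);
P=np.array([T(*a) for a in L]);print('lid c',P.mean(0),'yaw of y', [np.arctan2(*(-(a-b)[:2]*[1,-1])) for a,b in((P[0],P[1]),(P[3],P[2]))])
sh('baytop',T,[(105,97,22),(422,108,22),(105,97,0),(422,108,0),(103,170,22),(422,190,22),(62,212,22),(453,230,22)])
sh('side base',S,[(103,555,0),(315,540,0),(100,497,45),(316,488,45),(82,290,45)])
sh('side bay',S,[(435,305,22),(325,123,22),(435,305,0),(357,328,22),(332,380,0)])
sh('tin',T,[(633,130,46)])
E
```

```text
cam [ 501.86920101    9.16791521 1066.17209509]
cam [ 363.01071463 -693.65621408  700.70283313]
base top (322, 460, 45) [5.308e+02 2.000e-01]
base top (605, 530, 45) [ 502.8 -129.6]
base top (365, 258, 45) [624.6 -17.3]
lid (408, 260, 195) [606.2 -30.4]
lid (670, 322, 195) [ 584.5 -133.9]
lid (632, 487, 195) [ 519.6 -119.6]
lid (370, 425, 195) [540.7 -17. ]
lid c [562.77032922 -75.21765088 195.        ] yaw of y [np.float64(-0.20640126067136463), np.float64(-0.2032831252098488)]
baytop (105, 97, 22) [701.5 108.5]
baytop (422, 108, 22) [700.3 -43.4]
baytop (105, 97, 0) [705.7 110.6]
baytop (422, 108, 0) [704.5 -44.5]
baytop (103, 170, 22) [666.1 108.1]
baytop (422, 190, 22) [660.7 -44.2]
baytop (62, 212, 22) [645.3 126.8]
baytop (453, 230, 22) [641.9 -59.3]
side base (103, 555, 0) [ 501.9 -128.6]
side base (315, 540, 0) [ 596.9 -152.2]
side base (100, 497, 45) [ 501. -133.]
side base (316, 488, 45) [ 593.1 -159.4]
side base (82, 290, 45) [530.8  -0.7]
side bay (435, 305, 22) [702.7 -46. ]
side bay (325, 123, 22) [705.1 112.4]
side bay (435, 305, 0) [713.8 -25. ]
side bay (357, 328, 22) [659.  -48.6]
side bay (332, 380, 0) [642.5 -58.4]
tin (633, 130, 46) [ 688.  -140.6]
```

```bash
cat >> h.py <<'E'
from scipy.spatial.transform import Rotation as Ro
def cur():
    s=telemetry.sense();q=s['ee_rot'];return np.array(s['eef_pos']),Ro.from_quat([q[1],q[2],q[3],q[0]]),s
def plan(pos,psi,th):
    p,R,s=cur();f=np.array([np.cos(psi),np.sin(psi),0]);u=np.array([0,0,1.])
    X=np.cos(th)*f+np.sin(th)*u;Z=np.sin(th)*f-np.cos(th)*u
    Rt=Ro.from_matrix(np.c_[X,np.cross(Z,X),Z])
    print('at',p.round(1),'F',np.round(s['force'],1),'t',s['time_s'],'q',s['joints'].round(2))
    print('shift',(R.inv().apply(np.array(pos)-p)/120).round(3),'rot',((R.inv()*Rt).as_rotvec()/.5).round(3))
    print('shift after rot',(Rt.inv().apply(np.array(pos)-p)/120).round(3))
E
python3 -c "
from h import *
plan([545,-195,200],np.pi/2-.012,.55)"
```

```text
at [ 174.5 -495.2  231.3] F [ 0.3 -0.1  1.1] t 0.8 q [-1.46  0.31  1.5   0.    1.33 -0.22]
shift [ 3.744 -1.333  0.261] rot [ 0.67   0.959 -2.375]
shift after rot [2.028 3.057 1.549]
```

Request:
drive_tool --series "0.4 -0.14 0 0 0 0 0.6; 0.7 -0.25 0 0 0 0 0.6; 0.936 -0.333 0 0 0 0 0.6; 0.936 -0.333 0 0 0 0 0.6; 0.936 -0.333 0 0 0 0 0.6"

```text
time_s: 1.3
eef_pos: [267.2, -420.2, 231.4]
ee_rot: [0.0, 0.986, 0.169, -0.0]
force: [-0.8, 0.3, 0.6]
grip_width: 0.598
```

Request:
drive_tool --series "0.4 -0.14 0 0 0 0 0.6; 0.7 -0.25 0 0 0 0 0.6; 0.936 -0.333 0 0 0 0 0.6; 0.936 -0.333 0 0 0 0 0.6; 0.936 -0.333 0 0 0 0 0.6"

```text
time_s: 1.8
eef_pos: [359.3, -345.8, 231.3]
ee_rot: [0.0, 0.986, 0.169, -0.0]
force: [0.1, -0.9, -0.1]
grip_width: 0.598
```

Request:
drive_tool --series "0.4 -0.14 0 0 0 0 0.6; 0.7 -0.25 0 0 0 0 0.6; 0.936 -0.333 0 0 0 0 0.6; 0.936 -0.333 0 0 0 0 0.6; 0.936 -0.333 0 0 0 0 0.6"

```text
time_s: 2.3
eef_pos: [451.3, -271.8, 231.0]
ee_rot: [0.0, 0.986, 0.169, -0.001]
force: [-0.5, 0.0, 0.1]
grip_width: 0.604
```

Request:
drive_tool --series "0.4 -0.14 0 0 0 0 0.6; 0.7 -0.25 0 0 0 0 0.6; 0.936 -0.333 0 0 0 0 0.6; 0.936 -0.333 0 0 0 0 0.6; 0.936 -0.333 0 0 0 0 0.6"

```text
time_s: 2.8
eef_pos: [543.1, -198.3, 230.5]
ee_rot: [0.0, 0.986, 0.168, -0.001]
force: [-0.4, 0.5, -0.1]
grip_width: 0.599
```

Request:
drive_tool --series "0 0 0 0.08 0.12 -0.29 0.6; 0 0 0 0.15 0.23 -0.56 0.6; 0 0 0 0.22 0.32 -0.8 0.6; 0 0 0 0.22 0.32 -0.8 0.6; 0 0 0 0.22 0.32 -0.8 0.6"

```text
time_s: 3.3
eef_pos: [542.3, -199.6, 230.6]
ee_rot: [-0.066, 0.929, 0.357, 0.067]
force: [0.1, 0.4, -0.4]
grip_width: 0.594
```

Request:
drive_tool --series "0 0 0 0.08 0.12 -0.29 0.6; 0 0 0 0.15 0.23 -0.56 0.6; 0 0 0 0.22 0.32 -0.8 0.6; 0 0 0 0.22 0.32 -0.8 0.6; 0 0 0 0.22 0.32 -0.8 0.6"

```text
time_s: 3.8
eef_pos: [542.3, -199.7, 230.5]
ee_rot: [-0.13, 0.828, 0.529, 0.132]
force: [0.3, 0.6, 0.2]
grip_width: 0.601
```

Request:
drive_tool --series "0 0 0 0.08 0.12 -0.29 0.6; 0 0 0 0.15 0.23 -0.56 0.6; 0 0 0 0.22 0.32 -0.8 0.6; 0 0 0 0.22 0.32 -0.8 0.6; 0 0 0 0.22 0.32 -0.8 0.6"

```text
time_s: 4.3
eef_pos: [542.4, -199.4, 230.6]
ee_rot: [-0.187, 0.688, 0.675, 0.191]
force: [-0.3, 1.1, -0.2]
grip_width: 0.603
```

```bash
python3 -c "
from h import *
plan([545,-195,14],np.pi/2-.012,.55)"
```

```text
at [ 542.4 -199.4  230.6] F [-0.3  1.1 -0.2] t 4.3 q [-0.73  0.58  1.19  0.4   1.73 -0.73]
shift [-0.897  0.021  1.567] rot [ 0.007  0.019 -0.011]
shift after rot [-0.912  0.021  1.558]
```

Request:
drive_tool --series "-0.2 0 0.35 0 0 0 0.6; -0.45 0.01 0.78 0 0.02 0 0.6; -0.45 0.01 0.78 0 0.02 0 0.6; -0.45 0.01 0.78 0 0.02 0 0.6"

```text
time_s: 4.7
eef_pos: [543.5, -197.1, 122.7]
ee_rot: [-0.191, 0.687, 0.673, 0.194]
force: [0.3, -0.3, 0.1]
grip_width: 0.6
```

Request:
drive_tool --series "-0.2 0 0.3 0 0 0 0.6; -0.4 0.01 0.6 0 0 0 0.6; -0.46 0.01 0.77 0 0 0 0.6; -0.46 0.01 0.77 0 0 0 0.6; -0.46 0.01 0.77 0 0 0 0.6"

```text
time_s: 5.2
eef_pos: [545.9, -196.8, 17.9]
ee_rot: [-0.189, 0.688, 0.674, 0.194]
force: [1.1, -0.9, 0.6]
grip_width: 0.601
```

```bash
python3 -c "
from h import *
cap('side','s2.png')
plan([545,-150,14],np.pi/2-.012,.55)"
```

```text
at [ 546.  -197.    18.1] F [-0.4 -1.   0. ] t 5.25 q [-0.73  0.83  1.36  0.42  1.35 -0.89]
shift [ 0.317 -0.016  0.233] rot [ 0.012  0.005 -0.013]
shift after rot [ 0.316 -0.013  0.233]
```

View pics/s2.png

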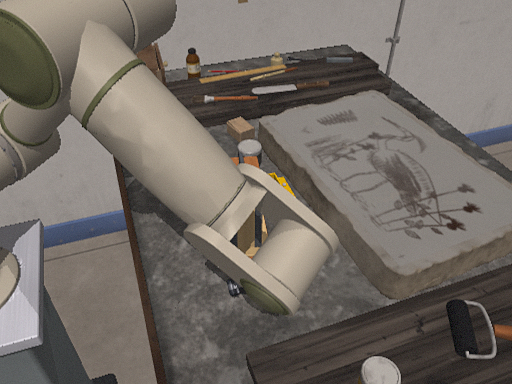

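Request:
drive_tool --series "0.12 0.09 0.1 0 0 0 0.6; 0.246 0.09 0.189 0 0 0 0.6; 0.246 0.09 0.189 0 0 0 0.6; 0.29 0.09 0.215 0 0 0 0.6; 0.33 0.09 0.24 0 0 0 0.6; 0.37 0.09 0.265 0 0 0 0.6; 0.41 0.09 0.29 0 0 0 0.6; 0.45 0.09 0.315 0 0 0 0.6; 0.49 0.09 0.34 0 0 0 0.6; 0.53 0.09 0.365 0 0 0 0.6; 0.566 0.09 0.385 0 0 0 0.6; 0.566 0.09 0.385 0 0 0 0.6"

```text
time_s: 6.45
eef_pos: [559.9, -117.0, 15.8]
ee_rot: [-0.186, 0.688, 0.674, 0.194]
force: [2.5, -3.2, 1.6]
grip_width: 0.596
```

```bash
python3 -c "
from h import *
cap('top','t2.png')
import cv2
a=cv2.imread('pics/t2.png')[145:275,190:360]; cv2.imwrite('pics/t2.png',cv2.resize(a,None,fx=4.5,fy=4.5,interpolation=cv2.INTER_CUBIC))
plan([558,-46,13],np.pi/2-.012,.55)"
```

```text
at [ 559.7 -117.    15.6] F [ 1.6 -4.7  3.1] t 6.5 q [-0.61  0.79  1.46  0.47  1.26 -0.82]
shift [ 0.494 -0.028  0.324] rot [ 0.02   0.011 -0.012]
shift after rot [ 0.493 -0.021  0.327]
```

View pics/t2.png

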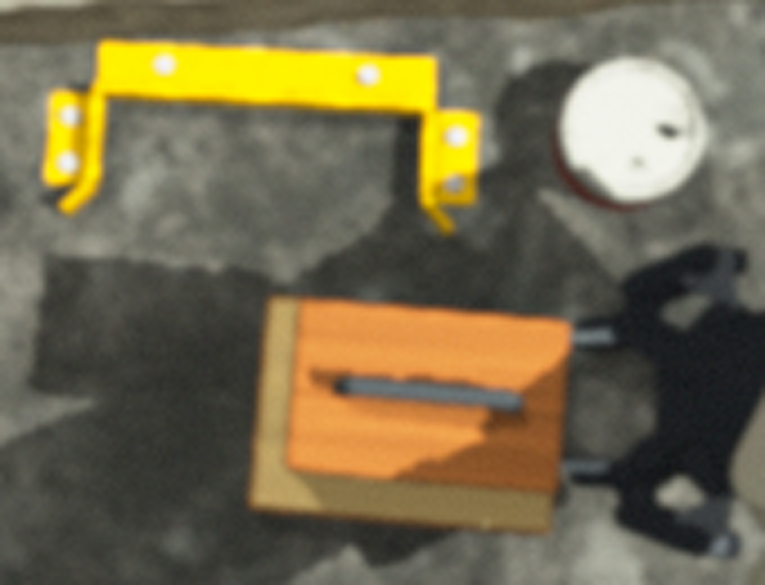

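The two fingers are seated on the right side of the base. The crate's near edge now runs from (250,508) to (548,530) and it has almost squared up. The hand is clear of the lid and the tin, so I'll continue the side push.

Request:
drive_tool --series "0.04 0 0.026 0 0 0 0.6; 0.08 0 0.052 0 0 0 0.6; 0.12 0 0.078 0 0 0 0.6; 0.16 0 0.105 0.01 0 0 0.6; 0.2 0 0.13 0.01 0 0 0.6; 0.24 0 0.157 0.02 0.01 -0.01 0.6; 0.28 0 0.183 0.02 0.01 -0.01 0.6; 0.32 0 0.21 0.02 0.01 -0.01 0.6; 0.36 0 0.236 0.02 0.01 -0.01 0.6; 0.4 0 0.262 0.02 0.01 -0.01 0.6; 0.44 0 0.29 0.02 0.01 -0.01 0.6; 0.48 0 0.315 0.02 0.01 -0.01 0.6; 0.51 0 0.333 0.02 0.01 -0.01 0.6; 0.51 0 0.333 0.02 0.01 -0.01 0.6"

```text
time_s: 7.9
eef_pos: [562.2, -44.9, 14.3]
ee_rot: [-0.189, 0.685, 0.676, 0.193]
force: [0.2, -4.3, 2.4]
grip_width: 0.597
```

```bash
python3 -c "
from h import *
cap('top','t3.png')
import cv2
a=cv2.imread('pics/t3.png')[145:275,190:360]; cv2.imwrite('pics/t3.png',cv2.resize(a,None,fx=4.5,fy=4.5,interpolation=cv2.INTER_CUBIC))
plan([558,-46,13],np.pi/2-.012,.55)"
```

```text
at [562.2 -44.9  14.2] F [ 1.5 -4.9  3. ] t 7.95 q [-0.51  0.75  1.53  0.52  1.19 -0.77]
shift [-0.013 -0.035  0.003] rot [ 0.005  0.004 -0.   ]
shift after rot [-0.013 -0.035  0.004]
```

View pics/t3.png

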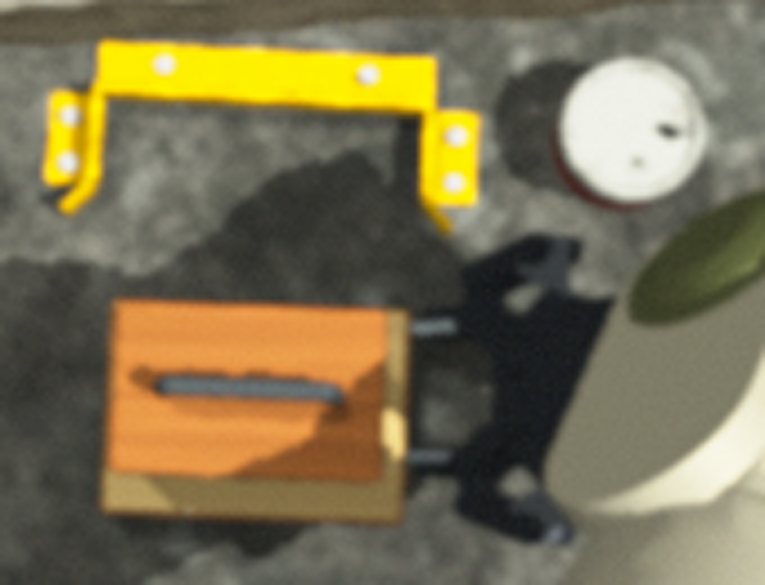

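The crate is now square in front of the mouth. Its lid corners are at (112,298), (388,310), (382,482) and (107,472), and its near base edge runs from (102,512) to (403,522). Next I'll compute its pose against the bay.

```bash
python3 - <<'E'
from h import *
t=cap('top')
T=lambda x,y,z:ray(t,190+(x+.5)/4.5-.5,145+(y+.5)/4.5-.5,z)[:2]
L=np.array([T(*a,195) for a in((112,298),(388,310),(382,482),(107,472))]);print(L.round(1),'c',L.mean(0).round(1),[round(-np.arctan2(*(a-b)),3) for a,b in((L[0],L[1]),(L[3],L[2]))])
B=np.array([T(*a,45) for a in((102,512),(403,522),(410,310))]);print(B.round(1),'c from diagonal',((B[0]+B[2])/2).round(1),'yaw',-np.arctan2(*(B[0]-B[1])))
plan([562,-100,14],np.pi/2-.012,.55)
E
```

```text
[[587.8  86.1]
 [586.2 -23. ]
 [518.7 -22.2]
 [519.4  85.4]] c [553.   31.6] [np.float64(-0.015), np.float64(-0.007)]
[[504.2 100.1]
 [503.7 -37.6]
 [600.9 -38.7]] c from diagonal [552.6  30.7] yaw -0.0036534086038319136
at [562.1 -44.9  14.1] F [ 0.9 -6.4  3.7] t 8.0 q [-0.51  0.75  1.53  0.52  1.19 -0.77]
shift [-0.392  0.005 -0.239] rot [ 0.005  0.004 -0.001]
shift after rot [-0.392  0.005 -0.24 ]
```

Request:
drive_tool --series "-0.1 0 -0.06 0 0 0 0.6; -0.3 0 -0.18 0 0 0 0.6; -0.43 0 -0.26 0 0 0 0.6; -0.43 0 -0.26 0 0 0 0.6"

```text
time_s: 8.4
eef_pos: [561.3, -107.8, 13.7]
ee_rot: [-0.189, 0.686, 0.675, 0.193]
force: [0.3, 0.5, 0.2]
grip_width: 0.596
```

Request:
drive_tool --series "0.15 -0.3 -0.25 0 0 0 1; 0.3 -0.6 -0.5 0 0 0 1; 0.43 -0.95 -0.71 0 0 0 1; 0.43 -0.98 -0.71 0 0 0 1; 0.43 -0.98 -0.71 0 0 0 1"

```text
time_s: 8.9
eef_pos: [443.3, -106.1, 113.5]
ee_rot: [-0.188, 0.686, 0.675, 0.194]
force: [0.6, -0.4, 0.1]
grip_width: 1.003
```

```bash
python3 -c "
from h import *
plan([440,33,100],-.012,.55)"
```

```text
at [ 443.3 -106.1  113.5] F [ 0.6 -0.4  0.1] t 8.9 q [-0.73  0.45  1.76  0.42  1.34 -0.9 ]
shift [ 0.931 -0.047  0.699] rot [-1.629 -0.     2.674]
shift after rot [-0.094 -1.159  0.075]
```

Request:
drive_tool --series "0 0 0 -0.15 0 0.24 1; 0 0 0 -0.3 0 0.48 1; 0 0 0 -0.45 0 0.72 1; 0 0 0 -0.543 0 0.891 1; 0 0 0 -0.543 0 0.891 1"

```text
time_s: 9.4
eef_pos: [443.2, -105.4, 112.8]
ee_rot: [-0.134, 0.837, 0.475, 0.236]
force: [0.2, 1.0, 0.8]
grip_width: 0.996
```

Request:
drive_tool --series "0 0 0 -0.15 0 0.24 1; 0 0 0 -0.3 0 0.48 1; 0 0 0 -0.45 0 0.72 1; 0 0 0 -0.543 0 0.891 1; 0 0 0 -0.543 0 0.891 1"

```text
time_s: 9.9
eef_pos: [443.4, -104.5, 112.4]
ee_rot: [-0.07, 0.931, 0.244, 0.262]
force: [-0.8, -0.6, 0.5]
grip_width: 0.999
```

Request:
drive_tool --series "0 0 0 -0.15 0 0.24 1; 0 0 0 -0.3 0 0.48 1; 0 0 0 -0.45 0 0.72 1; 0 0 0 -0.543 0 0.891 1; 0 0 0 -0.543 0 0.891 1; 0 0 0 -0.543 0 0.891 1"

```text
time_s: 10.5
eef_pos: [444.1, -104.5, 112.3]
ee_rot: [-0.0, 0.963, -0.002, 0.27]
force: [-0.6, -1.0, 1.4]
grip_width: 1.0
```

```bash
python3 -c "
from h import *
plan([440,34,13],-.012,.55)"
```

```text
at [ 444.1 -104.5  112.3] F [-0.6 -1.   1.4] t 10.5 q [-0.69  0.12  2.23  0.79  0.48  0.23]
shift [-0.464 -1.153  0.688] rot [-0.012  0.005  0.013]
shift after rot [-0.473 -1.154  0.681]
```

Request:
drive_tool --series "-0.1 -0.3 0.1 0 0 0 0.6; -0.2 -0.6 0.25 0 0 0 0.6; -0.3 -0.9 0.4 0 0 0 0.6; -0.3 -0.98 0.44 0 0 0 0.6; -0.3 -0.98 0.44 0 0 0 0.6"

```text
time_s: 11.0
eef_pos: [441.1, 15.0, 47.3]
ee_rot: [-0.002, 0.963, 0.001, 0.269]
force: [-0.3, -0.4, -0.5]
grip_width: 0.603
```

```bash
python3 -c "
from h import *
plan([465,34,14],-.012,.55)
plan([565,33,14],-.012,.55)"
```

```text
at [441.1  15.   47.3] F [-0.3 -0.4 -0.5] t 11.0 q [-0.34  0.26  2.33  1.41  0.18 -0.13]
shift [ 0.026 -0.157  0.341] rot [-0.02   0.01   0.022]
shift after rot [ 0.023 -0.161  0.34 ]
at [441.1  15.   47.3] F [-0.3 -0.4 -0.5] t 11.0 q [-0.34  0.26  2.33  1.41  0.18 -0.13]
shift [ 0.739 -0.146  0.774] rot [-0.02   0.01   0.022]
shift after rot [ 0.733 -0.162  0.775]
```

```bash
python3 -c "
from h import *
plan([465,34,14],-.012,.42)"
```

```text
at [441.1  15.   47.3] F [-0.3 -0.4 -0.5] t 11.0 q [-0.34  0.26  2.33  1.41  0.18 -0.13]
shift [ 0.026 -0.157  0.341] rot [-0.018 -0.25   0.023]
shift after rot [ 0.067 -0.161  0.334]
```

Request:
drive_tool --series "0 -0.05 0 -0.01 -0.1 0.01 0.6; 0 -0.1 0.1 -0.02 -0.2 0.02 0.6; 0.02 -0.157 0.2 -0.02 -0.25 0.02 0.6; 0.026 -0.157 0.3 -0.02 -0.25 0.02 0.6; 0.026 -0.157 0.341 -0.02 -0.25 0.02 0.6; 0.026 -0.157 0.341 -0.02 -0.25 0.02 0.6; 0.026 -0.157 0.341 -0.02 -0.25 0.02 0.6"

```text
time_s: 11.7
eef_pos: [465.0, 33.3, 14.1]
ee_rot: [0.002, 0.978, -0.005, 0.208]
force: [0.4, 0.6, -0.0]
grip_width: 0.6
```

```bash
python3 -c "
from h import *
plan([565,33,14],-.012,.42)"
```

```text
at [465.   33.3  14.1] F [ 0.4  0.6 -0. ] t 11.7 q [-0.23  0.39  2.2   0.56  0.16  0.81]
shift [ 0.76  -0.006  0.341] rot [0.001 0.    0.005]
shift after rot [ 0.76  -0.007  0.341]
```

Request:
drive_tool --series "0.08 0 0.036 0 0 0 0.6; 0.15 0 0.067 0 0 0 0.6; 0.195 0 0.087 0 0 0 0.6; 0.24 0 0.107 0 0 0 0.6; 0.285 0 0.128 0 0 0 0.6; 0.33 0 0.148 0 0 0 0.6; 0.375 0 0.168 0 0 0 0.6; 0.42 0 0.188 0 0 0 0.6; 0.465 0 0.208 0 0 0 0.6; 0.51 0 0.228 0 0 0 0.6; 0.555 0 0.248 0 0 0 0.6; 0.6 -0.003 0.268 0 0 0 0.6; 0.645 -0.005 0.289 0 0 0 0.6; 0.69 -0.005 0.309 0 0 0 0.6; 0.735 -0.005 0.329 0 0 0 0.6; 0.76 -0.005 0.341 0 0 0 0.6; 0.76 -0.005 0.341 0 0 0 0.6"

```text
time_s: 13.4
eef_pos: [564.1, 32.9, 13.8]
ee_rot: [0.002, 0.978, -0.005, 0.207]
force: [-4.2, -0.1, 2.7]
grip_width: 0.603
```

```bash
python3 -c "
from h import *
cap('top','t4.png')
import cv2
a=cv2.imread('pics/t4.png')[145:275,190:360]; cv2.imwrite('pics/t4.png',cv2.resize(a,None,fx=4.5,fy=4.5,interpolation=cv2.INTER_CUBIC))
plan([590,33,14],-.012,.42)"
```

```text
at [564.1  32.9  13.8] F [-4.   0.2  2.1] t 13.45 q [-0.18  0.54  1.92  0.24  0.28  1.18]
shift [ 0.198 -0.003  0.086] rot [0.    0.004 0.005]
shift after rot [ 0.197 -0.003  0.086]
```

View pics/t4.png

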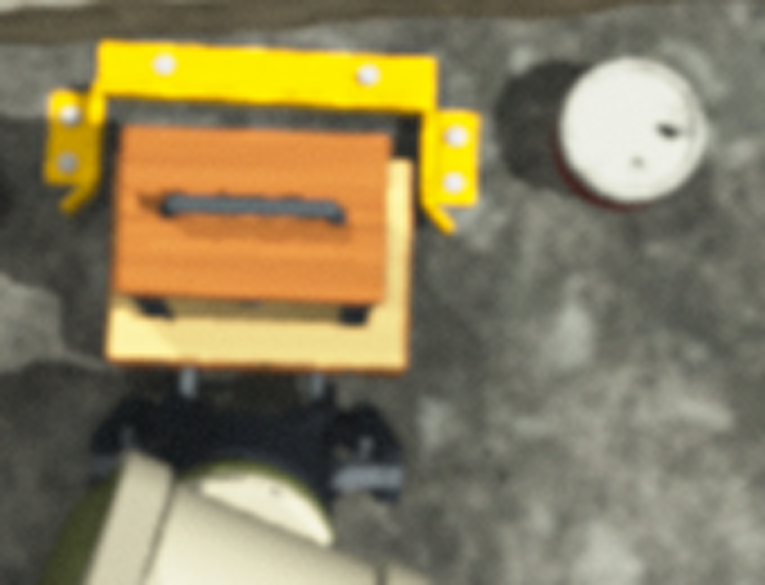

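The crate is between the rails and square. Its near edge runs from (107,360) to (408,370), with about 29 mm left to go, so I'll finish slowly and watch the force.

Request:
drive_tool --series "0.04 0 0.018 0 0 0 0.6; 0.08 0 0.036 0 0 0 0.6; 0.12 0 0.053 0 0 0 0.6; 0.15 0 0.067 0 0 0 0.6; 0.17 0 0.076 0 0 0 0.6; 0.19 0 0.085 0 0 0 0.6; 0.19 0 0.085 0 0 0 0.6"

```text
time_s: 14.15
eef_pos: [588.3, 32.7, 13.5]
ee_rot: [0.001, 0.978, -0.004, 0.206]
force: [-5.1, 0.8, 2.8]
grip_width: 0.602
```

Request:
drive_tool --series "0.015 0 0.007 0 0 0 0.6; 0.015 0 0.007 0 0 0 0.6; 0.03 0 0.013 0 0 0 0.6; 0.03 0 0.013 0 0 0 0.6"

```text
time_s: 14.55
eef_pos: [591.2, 32.8, 13.2]
ee_rot: [0.001, 0.979, -0.004, 0.205]
force: [-5.2, 0.1, 3.8]
grip_width: 0.601
```

Request:
drive_tool --series "0.015 0 0.007 0 0 0 0.6; 0.015 0 0.007 0 0 0 0.6; 0.025 0 0.011 0 0 0 0.6; 0.025 0 0.011 0 0 0 0.6"

```text
time_s: 14.95
eef_pos: [592.7, 32.9, 12.8]
ee_rot: [0.001, 0.979, -0.004, 0.203]
force: [-13.1, -1.1, 8.1]
grip_width: 0.601
```

The force rose to 13 N, so it has reached the back stop. I'll give one small press to seat it square.

Request:
drive_tool --series "0.02 0 0.009 0 0 0 0.6; 0.03 0 0.013 0 0 0 0.6; 0.03 0 0.013 0 0 0 0.6"

```text
time_s: 15.25
eef_pos: [593.2, 33.4, 11.7]
ee_rot: [-0.0, 0.98, -0.004, 0.199]
force: [-23.2, 0.4, 14.9]
grip_width: 0.6
```

```bash
python3 -c "
from h import *
cap('top','t5.png')
import cv2
a=cv2.imread('pics/t5.png')[145:275,190:360]; cv2.imwrite('pics/t5.png',cv2.resize(a,None,fx=4.5,fy=4.5,interpolation=cv2.INTER_CUBIC))
plan([500,33,14],-.012,.42)"
```

```text
at [593.2  33.4  11.7] F [-24.1  -0.8  14.9] t 15.3 q [-0.17  0.59  1.82  0.19  0.35  1.24]
shift [-0.708  0.009 -0.32 ] rot [-0.008  0.039  0.007]
shift after rot [-0.701  0.013 -0.334]
```

View pics/t5.png

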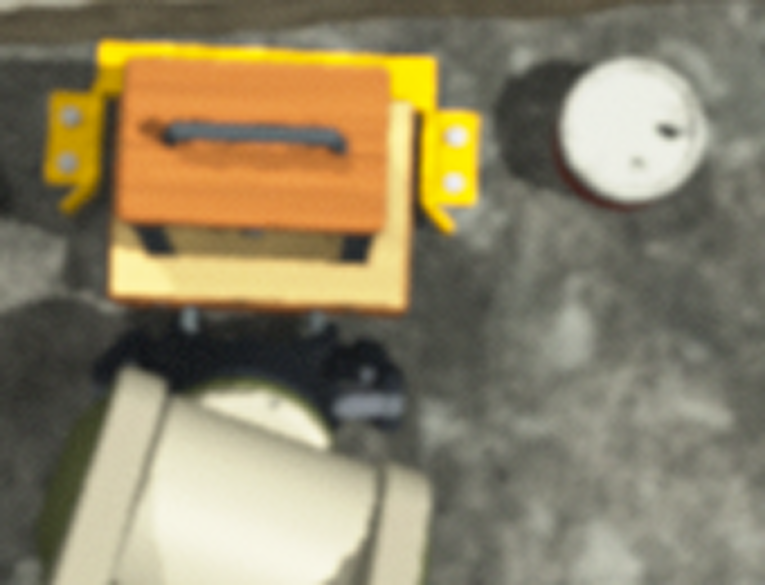

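The crate's far base edge meets the back stop and the rails straddle the base. Its near edge runs from (110,297) to (408,310), parallel to the stop. Backing straight off now.

Request:
drive_tool --series "-0.03 0 -0.013 0 0 0 0.6; -0.1 0 -0.045 0 0 0 0.6; -0.3 0 -0.135 0 0 0 0.6; -0.5 0 -0.23 0 0 0 0.6; -0.71 0 -0.33 0 0 0 0.6; -0.71 0 -0.33 0 0 0 0.6; -0.71 0 -0.33 0 0 0 0.6"

```text
time_s: 16.0
eef_pos: [499.7, 33.8, 15.4]
ee_rot: [-0.0, 0.98, -0.004, 0.2]
force: [0.6, -0.5, 0.0]
grip_width: 0.603
```

```bash
python3 -c "
from h import *
cap('top','t6.png');cap('side','s6.png')
import cv2
a=cv2.imread('pics/t6.png')[145:265,140:360];b=cv2.imread('pics/s6.png')[115:275,180:350]
a=cv2.resize(a,None,fx=3.5,fy=3.5,interpolation=cv2.INTER_CUBIC);cv2.imwrite('pics/t6.png',a);cv2.imwrite('pics/s6.png',cv2.resize(b,None,fx=3.5,fy=3.5,interpolation=cv2.INTER_CUBIC))
plan([480,33,60],-.012,.42)"
```

```text
at [500.3  33.8  15.3] F [-0.4  0.3 -0.3] t 16.1 q [-0.21  0.44  2.09  0.35  0.23  1.04]
shift [-0.01   0.007 -0.409] rot [-0.007  0.036  0.007]
shift after rot [-0.003  0.009 -0.409]
```

View pics/t6.png

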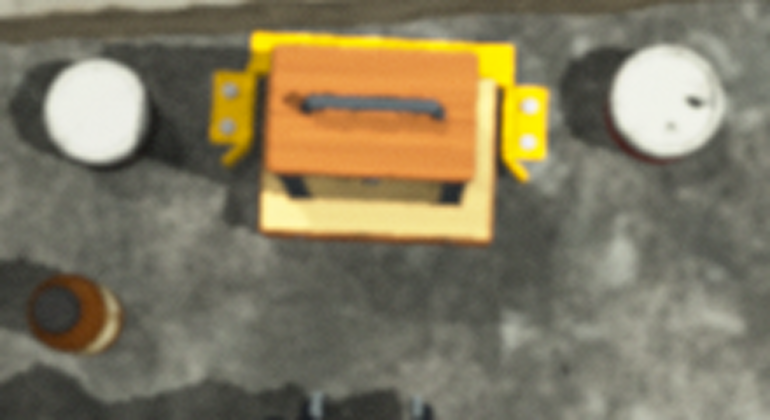

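View pics/s6.png

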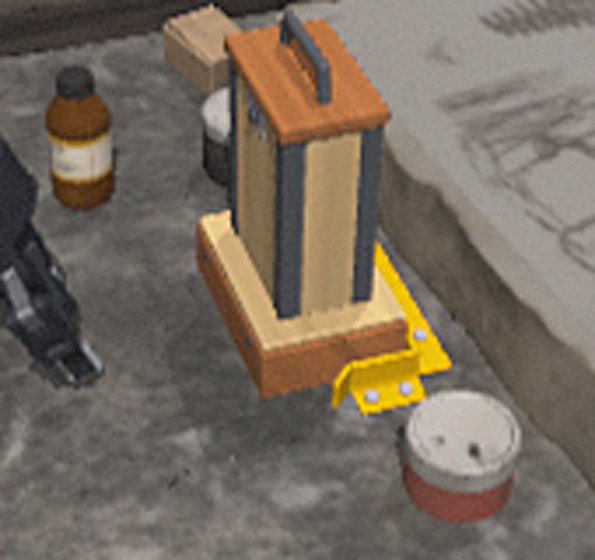

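The crate stands upright in the bay, and its near edge runs from (260,233) to (492,243). The tin, jar and bottle have not visibly moved, and the hand is about 100 mm clear. I'll raise it, do a numeric check and hand in.

Request:
drive_tool --series "0 0 -0.2 0 0 0 0.6; 0 0 -0.41 0 0 0 0.6; 0 0 -0.41 0 0 0 0.6; 0 0 -0.41 0 0 0 0.6"

```text
time_s: 16.5
eef_pos: [481.8, 33.7, 60.8]
ee_rot: [0.0, 0.98, -0.004, 0.2]
force: [-0.4, 0.4, -0.7]
grip_width: 0.599
```

```bash
python3 - <<'E'
from h import *
t=cap('top')
T=lambda x,y,z:ray(t,140+(x+.5)/3.5-.5,145+(y+.5)/3.5-.5,z)[:2]
a,b=T(260,233,45),T(492,243,45);print(a,b,'yaw',-np.arctan2(*(a-b)))
n=np.array([np.cos(.012),-np.sin(.012)]);d=(a+b)/2+50*n-[702.5,33];print('in bay',d@n,d@[n[1]*-1,n[0]])
for o in('ink_tin','ink_jar','gum_bottle'):
    r=nets.spot_in(o,t); print(o,np.round(r[0]['rect']) if r else None)
print(cur()[0],cur()[2]['force'])
if abs(d[0]+50)<7: ctrl.finish_job();print('done')
E
```

```text
[601.80122151 100.51229137] [599.72666588 -37.6269117 ] yaw -0.015016734152023566
in bay -51.71004411976043 -2.7780014119211645
ink_tin [311. 162. 344. 190.]
ink_jar [150. 164. 184. 193.]
gum_bottle [148. 221. 173. 250.]
[481.06868237  33.90025173  59.78012813] [ 0.03989035 -0.43581675 -0.21682361]
the job is handed in; nothing more can be done
done
```

The crate is home in the yellow bay and the job is handed in at about 16.5 s of the 72 s allowed. The report gives no verdict, so the result below is from my own checks.

- **How it was done:** I pushed the crate low on its base with two leaned-back fingers, first on the right side to centre and square it. I then pushed from the robot side into the bay until the force rose to about 24 N against the back stop. After that I backed off and raised the hand.
- **Crate position:** the last measurement put it at x ≈ -51.7 mm and y ≈ -2.8 mm in the bay. It was within about 0.01 rad of square and looked upright. This is inside the limits; the calibration is good to about 2 mm.
- **Other objects:** the jar and bottle detections matched the start within about 4 pixels. The tin's box came out slightly different (about 3 pixels), but in the enlarged pictures it sat in the same place.
- **Hand:** it finished about 110 mm short of the crate with wrist force near zero.

None of the checks failed or disagreed.

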